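# Start the screw of a flute maker's hold-down press

### The job

Swing the hinged steel bar of the press down onto the bamboo, then start its captive crank screw in the threaded brass boss: turn the crank backward (anticlockwise seen from above) until the screw drops off the start of the thread, then forward (clockwise) one full turn from there. Leave it at that one turn, so that the bamboo can still be shifted, and finish while holding the crank: the red handle stays gripped between the fingers at the end. Leave the other things on the bench where they are.

Things in the scene. Friction and masses are not known exactly. Their poses are not given: they have to be found in the camera images.
- bar (a joint): Hinged dark steel bar of the press, 262 x 36 x 14 mm, over the bamboo. 0 = fully down with its cork pad on the bamboo; grows as its robot-side end swings up, away from the robot. Starts up at 0.35 to 0.65 rad. The stiff hinge leaves it where it is put; pushing it down at bar_mid takes 2 to 8 N.
- bar_hinge (a point): Point on the bar's hinge axis, midway in its width, 105 mm above the bench at the far end of the press. The axis is level and runs across the bar.
- bar_mid (a point): Point on the bar's upper face, 100 mm from the hinge axis towards the screw: a place to push it down with closed fingers, clear of the crank. It lies 112 mm above the bench when the bar is fully down. The screw passes through the bar 200 mm from the hinge axis.
- screw (a joint): Turn of the crank screw, rad, no end stops. GROWS turning forward (clockwise from above). Starts at 2.7 to 4.7. The value at which the screw drops differs each time (about -0.9 to 1.5) and cannot be seen: find it by turning backward. At 0 the crank arm points to the bar hinge. It turns with about 1 N at the handle and stays where it is left.
- hub_top (a point): Centre of the top of the screw's round steel hub (28 mm diameter), on the screw axis. The captive screw slides freely up and down in the bar by about 29 mm by its own weight (0.24 kg) and hangs at its lowest while the bar is up.
- handle: Red crank handle: upright cylinder, 20 mm diameter, 42 mm tall, spins on its pin; origin at its centre. 45 mm from the screw axis; centre 14 mm above hub_top, 25 mm above the crank arm; 165 to 190 mm above the bench with the bar down. Backward lifts it 6 mm a turn, the drop is 6 mm at once. A tight grip can hide the drop: push it round with closed fingers, or bear down lightly.
- thread_end (a point): Point on the screw axis at the lower end of the screw's thread (22 mm diameter, right-hand, 6 mm pitch), 86 mm below hub_top. With the bar down it is inside the boss and moves up and down with the screw.
- boss: Fixed brass boss under the screw, 42 mm diameter, 60 mm tall, on a 62 mm flange; origin at the centre of its foot, 25 mm above the bench, z up. The thread starts 58 mm above the origin. Its yaw, and with it the point where the thread starts, differs each time; outside it is plain and round.
- bottle_mid (a point): Bystander: small amber oil bottle, 42 mm diameter, 95 mm tall, standing beside the press; point at mid height. Leave it.
- ring_mid (a point): Bystander: short bamboo offcut standing on end beside the press, 47 mm diameter, 45 mm tall; point at mid height. Leave it.
- file: Bystander: flat file with a round wooden handle, 280 mm long, up to 21 mm high, lying on the bench on the robot's side of the press; x along it. Leave it.

How it is judged:
By the outcome, as a careful person would: the job done as asked, in the order asked, and still so for the second after the job is handed in, while the arm keeps its last pose, push and grip.
It also fails if it takes over 72 s, if anything falls off the work surface, if the arm or the gripper's body presses on something with over 40 N, if the wrist force passes 120 N, or if a joint passes its speed limit or range.

### The arm

A 6-joint arm with a two-finger parallel gripper is mounted at the origin on the work surface. World frame = base frame: x ahead of the robot, y to its left, z up, the work surface at z = 0. Lengths are in m, angles in rad, forces in N, time in s.
With the tool pointing down it reaches from about 0.325 to 0.85 m from the base axis. Payload 4.4 kg.
Tool frame: the origin (TCP) lies at the very end of the fingers, on their centre line; the grasp point (between the pads) lies 19 mm behind it; z points along the fingers, y is the direction in which the jaws open and shut (so a half turn about z gives the same grasp; the last joint's range is limited). The gripper opens to 94 mm and grips with 3 to 60 N. Pads are 16 mm wide; open, the fingers measure 119 mm over their backs; the gripper's body (75 mm by 177 mm) begins 78 mm behind the grasp point.
Start: joints at [0.954, 0.207, 1.542, -0, 1.393, -0.15], TCP at [0.259, 0.513, 0.205] pointing down, gripper open.
Joint ranges: [-2.73, 2.73], [-0.86, 2.22], [0.23, 2.46], [-1.11, 4.25], [0.08, 2.63], [-2.82, 2.82]. Speed limits (rad/s): [2.79, 2.79, 3.14, 3.14, 3.14, 3.14].

### API

Orientations are given as a 3x3 rotation matrix whose columns are the frame's x, y, z axes.
In Python, from plant import state, get_image, hand_in gives the robot as it stands. The module is installed in compiled form; this text tells all that it offers.
- The arm moves only by the tool play_rows, never from a script. Its argument "motion" is a list of rows, each a list of 4 numbers: the shift along the tool's x, y, z in cm, then the turn about the tool's z in degrees. A call has 1 to 5 rows; each row is the pose to reach, as a shift and turn from the pose commanded when the call began, along the tool's axes at that moment; what a row does not reach only later rows make up. A row lasts 1/8 s, in which the tool goes at most 62.5 mm and 10.7 degrees, less where a joint would pass 70% of its speed; a pose out of reach is approached as far as the arm can. A call with a gripper value outside its range is refused whole. "claw" is the finger opening in cm, from 0 to 9.4, set as the call begins (left out, the last holds). The fingers move at their own pace and stop on an object; "grip_force" is the grip in N (left out, the last holds). Time passes only in rows, so rows that repeat a pose let the fingers close. It gives the time, the measured TCP pose, the force and the opening at its end, in the units of the state.
- state(): the state, without advancing time (a new reading comes with each control period).
- get_image(name): name is "scene" or "side" or "wrist"; returns a dict with "pixels" (480x640x3 uint8, red, green, blue), "depth" (480x640 float32, m along the optical axis (not along the pixel's ray), 0 where there is no reading), "fx", "fy", "cx", "cy" (pixels), "xyz" and "orientation" of the camera in the world. Camera axes: x right, y down, z forward; pixel columns grow to the right and rows downward; lengths in m; the calibration is good to about 2 mm. The wrist camera is an equidistant fisheye: a pixel r from the principal point sees the ray r / f radians off the axis. A picture is of the moment at which its call begins.
- hand_in(): hands the job in, once; it reports no verdict.
The state is a dict: "clock": time; "joint_pos": joint angles; "joint_vel": joint speeds; "effort": joint torques, N m; "eef_pos": TCP position; "orientation": TCP orientation; "wrist_force": force on the tool from outside, world axes, zero at the start; "wrist_torque": the same for the moment, N m; "opening": finger opening in m.
Only numpy, scipy, OpenCV 4.12 (cv2) and the standard library are available. Lean on these libraries where they do the work, as an engineer would, in place of code of your own. Each camera call takes 0.05 s, during which the arm holds its last target.

## Working session

There is one attempt and no reset: what is moved stays moved. The work goes in short steps, Python scripts to look and compute and a tool call to move; the robot and the scene stay as the last step left them, time stands still between calls to the robot, and variables do not carry over. Pictures are saved under pics/ and viewed, and the job is handed in when it is done.

Besides the shell and the picture viewer there is one more tool, called after "Emit:" in YAML: its name, and indented under it one key for each argument. play_rows: Moves the arm, as the interface text tells. Its arguments: {"type":"object","properties":{"motion":{"type":"array"},"claw":{"type":"number"},"grip_force":{"type":"number"}},"required":["motion"]}

```bash
mkdir -p pics; cat > h.py <<'E'
import numpy as np, cv2
from plant import state, get_image, hand_in
def snap(name, out, crop=None, scale=1):
    im=get_image(name); p=im["pixels"][:,:,::-1]
    np.savez(''+out+'.npz',**{k:np.array(v) for k,v in im.items()})
    if crop: x0,y0,x1,y1=crop; p=p[y0:y1,x0:x1]
    if scale!=1: p=cv2.resize(p,None,fx=scale,fy=scale,interpolation=cv2.INTER_CUBIC)
    cv2.imwrite('pics/'+out+'.png',p); return im
def load(out): return dict(np.load(''+out+'.npz'))
def P(im,u,v,z=None,w=1):
    u=int(round(u));v=int(round(v))
    if z is None:
        d=im["depth"][v-w:v+w+1,u-w:u+w+1]; d=d[d>0]; z=np.median(d) if len(d) else np.nan
    c=np.array([(u-im["cx"])/im["fx"]*z,(v-im["cy"])/im["fy"]*z,z])
    return im["xyz"]+im["orientation"]@c
def cloud(im):
    d=im["depth"]; v,u=np.mgrid[:480,:640]
    c=np.stack([(u-im["cx"])/im["fx"]*d,(v-im["cy"])/im["fy"]*d,d],-1)
    w=c@im["orientation"].T+im["xyz"]; w[d<=0]=np.nan; return w
E
python3 - <<'E'
from h import *
for n in("scene","side","wrist"):
    im=snap(n,n+"0"); print(n,im["xyz"],np.round(im["orientation"],2).tolist(),im["fx"],im["cx"])
print(state())
E
```

```text
scene [ 0.96793278 -0.45942254  0.85048234] [[0.79, 0.46, -0.4], [0.61, -0.59, 0.53], [0.0, -0.66, -0.75]] 507.91264114000035 320.5122382234669
side [0.53126975 0.69118327 0.69869641] [[-1.0, -0.0, 0.02], [-0.02, 0.67, -0.74], [-0.01, -0.74, -0.67]] 512.3292604503619 319.0447267494089
wrist [0.19934779 0.54406531 0.38465671] [[0.45, 0.87, 0.21], [0.89, -0.44, -0.1], [-0.0, 0.23, -0.97]] 371.64829954431775 323.32023577601234
{'clock': 0.15, 'joint_pos': array([ 9.53466533e-01,  2.07268146e-01,  1.54260283e+00,  8.94780279e-06,
        1.39348024e+00, -1.50526890e-01]), 'joint_vel': array([-0.00140044, -0.00165393, -0.00426962, -0.000559  , -0.00169583,
       -0.0005304 ]), 'effort': array([-7.58565511e-04, -3.71310568e+01, -2.81811011e+01,  6.97942078e-02,
        3.27680935e-02, -7.91327921e-05]), 'eef_pos': array([0.2584318 , 0.51296575, 0.20454351]), 'orientation': array([[-8.93010797e-01,  4.50034072e-01, -1.02514248e-03],
       [ 4.50035157e-01,  8.93009695e-01, -1.42888017e-03],
       [ 2.72417411e-04, -1.73735557e-03, -9.99998454e-01]]), 'wrist_force': array([0.09689108, 1.12743848, 0.0164534 ]), 'wrist_torque': array([-0.0132442 , -0.03414562, -0.00032967]), 'opening': 0.0939208080075487}
```

View pics/scene0.png

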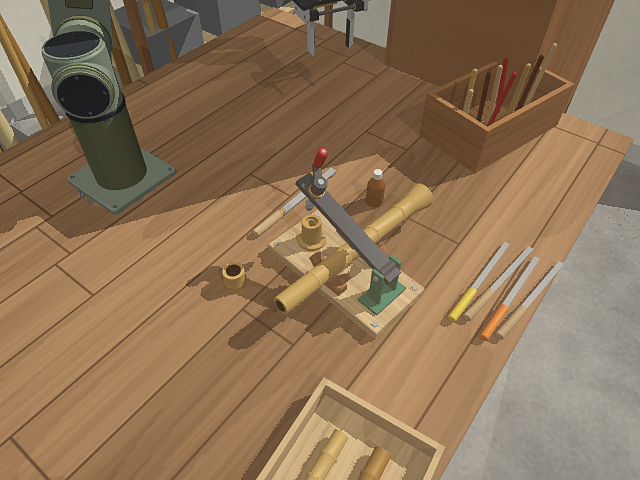

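View pics/side0.png

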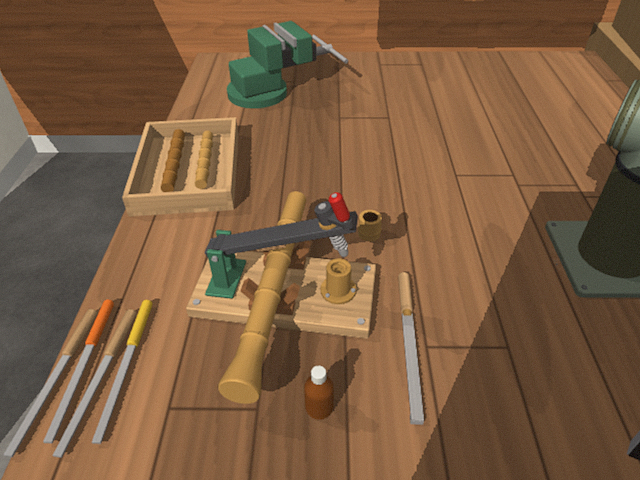

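View pics/wrist0.png

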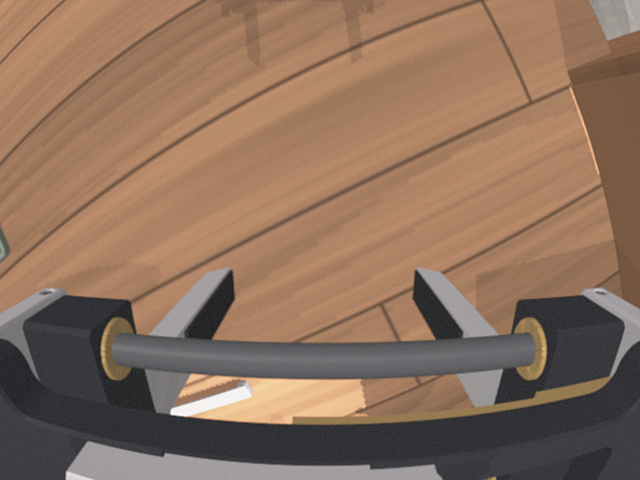

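The views show the bar up, with the hub at side (324,212), the red handle at side (339,207), the boss at side (338,280) and the hinge at side (215,245). I'll enlarge both views and measure.

```bash
python3 - <<'E'
from h import *
for n,c in(("scene0",(230,130,440,340)),("side0",(180,170,400,350))):
    im=load(n); p=im["pixels"][:,:,::-1][c[1]:c[3],c[0]:c[2]]
    cv2.imwrite(f"pics/{n}_c.png",cv2.resize(p,None,fx=2.8,fy=2.8,interpolation=cv2.INTER_CUBIC))
for n in("scene0","side0"):
    im=load(n); w=cloud(im); px=im["pixels"].astype(int)
    red=(px[...,0]>130)&(px[...,1]<60)&(px[...,2]<70)&(w[...,0]<0.75)&(w[...,2]>.05)&(w[...,2]<.4)&(abs(w[...,1])<.3)
    q=w[red]; print(n,"red",len(q),q.mean(0),q.min(0),q.max(0))
    # dark bar
    dk=(px.max(-1)<95)&(abs(px[...,0]-px[...,2])<25)&(w[...,2]>.08)&(w[...,0]>.3)&(w[...,0]<.8)&(abs(w[...,1])<.3)&(w[...,2]<.35)
    q=w[dk]; print("bar",len(q),np.nanmean(q,0),np.nanmin(q,0),np.nanmax(q,0))
    g=(px[...,1]>px[...,0]+20)&(w[...,2]>.03)&(w[...,2]<.15)&(w[...,0]>.3)&(w[...,0]<.8)&(abs(w[...,1])<.3)
    q=w[g]; print("green",len(q),np.nanmean(q,0),np.nanmin(q,0),np.nanmax(q,0))
    b=(abs(w[...,2]-.085)<.004)&(w[...,0]>.3)&(w[...,0]<.8)&(abs(w[...,1])<.3)&(px[...,0]>px[...,2]+40)
    v,u=np.nonzero(b); 
    q=w[b]; print("z85",len(q),np.nanmean(q,0),np.nanmin(q,0),np.nanmax(q,0))
E
```

```text
scene0 red 29 [0.52498663 0.12800964 0.25389576] [0.51604076 0.12156247 0.24768804] [0.53291775 0.13737328 0.25988692]
bar 925 [0.592317   0.08145401 0.15559654] [0.49158844 0.04622064 0.08043219] [0.73761393 0.13415185 0.21612692]
green 386 [0.72635857 0.07321654 0.04977751] [0.6862197  0.02917912 0.03000407] [0.74438809 0.11824689 0.11991597]
z85 1243 [0.61055875 0.08273675 0.0855767 ] [ 0.49647166 -0.09073314  0.08100116] [0.67449907 0.29963243 0.08899875]
side0 red 295 [0.51773535 0.14104814 0.24065202] [0.50556421 0.12654449 0.2084639 ] [0.53118575 0.14562782 0.2590552 ]
bar 2885 [0.60486186 0.10227158 0.15478734] [0.48845085 0.0550237  0.08086253] [0.73715655 0.14672573 0.21665871]
green 1226 [0.71143681 0.09407902 0.05760471] [0.68309874 0.04046931 0.0300047 ] [0.74321414 0.12634275 0.1193781 ]
z85 1495 [0.60050536 0.1403596  0.08549243] [ 0.49463262 -0.0899404   0.08102141] [0.67056984 0.29906294 0.08899444]
```

View pics/scene0_c.png

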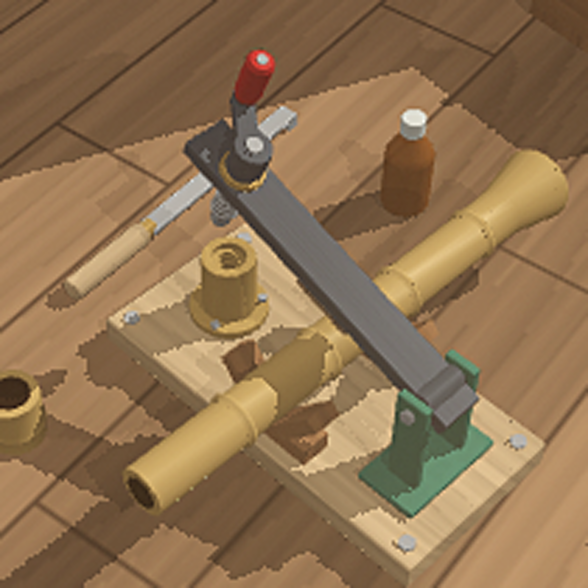

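View pics/side0_c.png

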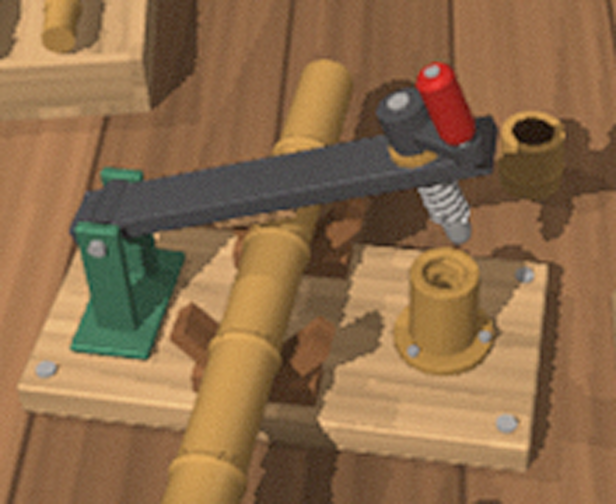

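The crops show the boss top at side (338.6,265.7) and at scene (311.5,218.5). The bar's axis and angle come next.

```bash
python3 - <<'E'
from h import *
def ray(im,u,v,z):
    a=im["xyz"]; d=im["orientation"]@np.array([(u-im["cx"])/im["fx"],(v-im["cy"])/im["fy"],1]); return a+d*(z-a[2])/d[2]
sc=load("scene0"); sd=load("side0")
print("boss",ray(sc,230+229/2.8,130+245/2.8,.085), ray(sd,180+444/2.8,170+270/2.8,.085))
# scene: hinge pin heads / bar edges on top face
for nm,im,(x0,y0),pts in(("sc",sc,(230,130),{"e_l":(205,160),"edgeL1":(262,205),"edgeR1":(292,195),"midf":(340,290),"hub":(256,147),"boltnear":(407,415),"bottle":(412,118),"redtop":(262,60),"ring":(15,380)}),("sd",sd,(180,170),{"hubtop":(398,102),"redtop":(432,72),"armend":(480,150),"bar1":(200,190),"bar2":(300,170),"bar3":(350,160),"pin":(97,248)})):
    for k,(a,b) in pts.items(): print(nm,k,np.round(P(im,x0+a/2.8,y0+b/2.8),4))
# boss cloud: cylindrical side fit
for im in(sc,sd):
    w=cloud(im).reshape(-1,3); 
    c=np.array([.53,.09])
    m=(w[:,2]>.04)&(w[:,2]<.08)&(np.hypot(w[:,0]-.53,w[:,1]-.1)<.05); q=w[m]
    from scipy.optimize import least_squares
    r=least_squares(lambda p:np.hypot(q[:,0]-p[0],q[:,1]-p[1])-.021,[.53,.09],loss='soft_l1',f_scale=.002)
    print(len(q),"bosscyl",r.x,np.abs(r.fun).mean())
# bar top plane
for im in(sc,sd):
    w=cloud(im); px=im["pixels"].astype(int)
    dk=(px.max(-1)<110)&(abs(px[...,0]-px[...,2])<25)&(w[...,2]>.12)&(w[...,0]>.54)&(w[...,0]<.70)&(abs(w[...,1]-.09)<.06)
    q=w[dk]; best=None;rng=np.random.default_rng(0)
    for _ in range(400):
        a=q[rng.choice(len(q),3,False)]; n=np.cross(a[1]-a[0],a[2]-a[0]); 
        if np.linalg.norm(n)<1e-6: continue
        n/=np.linalg.norm(n); n*=np.sign(n[2])
        if n[2]<.7: continue
        inl=abs((q-a[0])@n)<.0015
        if best is None or inl.sum()>best.sum(): best=inl
    t=q[best]; c=t.mean(0); n=np.linalg.svd(t-c)[2][2]; n*=np.sign(n[2]); print("plane",len(q),best.sum(),c,n,"tilt",np.arccos(n[2]),"az",np.arctan2(n[1],n[0]), "ext",t.min(0),t.max(0))
E
```

```text
boss [0.51146983 0.11261249 0.085     ] [0.51523455 0.10617577 0.085     ]
sc e_l [0.5095 0.0893 0.1873]
sc edgeL1 [0.5575 0.0927 0.1707]
sc edgeR1 [0.5665 0.1126 0.1687]
sc midf [0.6307 0.0801 0.1435]
sc hub [0.5439 0.1007 0.2111]
sc boltnear [0.7107 0.0454 0.1087]
sc bottle [0.5461 0.3056 0.095 ]
sc redtop [0.5267 0.1319 0.2557]
sc ring [ 0.4486 -0.0583  0.045 ]
sd hubtop [0.5416 0.1042 0.2127]
sd redtop [0.5243 0.1358 0.2567]
sd armend [0.4997 0.143  0.2114]
sd bar1 [0.6566 0.092  0.1358]
sd bar2 [0.597  0.0983 0.1568]
sd bar3 [0.5683 0.1007 0.1675]
sd pin [0.7163 0.1098 0.1055]
303 bosscyl [0.51598753 0.10417553] 0.0025573432057284374
472 bosscyl [0.51475275 0.10587241] 0.0026558521069314205
plane 408 106 [0.60948641 0.07390699 0.14829439] [ 0.14471492 -0.69452747  0.7047618 ] tilt 0.7887089988377176 az -1.365371001271324 ext [0.54012023 0.06175499 0.12047413] [0.68869021 0.10064947 0.18709967]
plane 1830 1161 [0.6170238  0.09435701 0.14894113] [ 0.34592835 -0.04015127  0.93740143] tilt 0.3557043399585943 az -0.11555113368098738 ext [0.54016415 0.06587035 0.120033  ] [0.69740186 0.12153134 0.17847801]
```

Bar tilt is about 0.356 rad, and the hinge bearing is about -6.5°. The boss is at about (0.515,0.1055), which puts the hinge at (0.714,0.083). This agrees with the hub and pin measurements. The screw angle is about 3.9 rad. First I'll push the bar down.

```bash
cat >> h.py <<'E'
import json,os
def getcmd(fresh=False):
    if fresh or not os.path.exists('cmd.json'):
        s=state(); R=s["orientation"]; return list(s["eef_pos"])+[np.degrees(np.arctan2(R[1,0],R[0,0]))]
    return json.load(open('cmd.json'))
def plan(tg,fresh=False,nd=2):
    """tg: list of (x,y,z,yaw of tool x deg). prints rows rel. to cmd; stores final as cmd"""
    c=getcmd(fresh); a=np.radians(c[3]); X=np.array([np.cos(a),np.sin(a),0]); Y=np.array([np.sin(a),-np.cos(a),0])
    rows=[]
    for t in tg:
        d=np.array(t[:3])-np.array(c[:3]); dyaw=(t[3]-c[3]+180)%360-180
        rows.append([round(float(v),nd) for v in (d@X*100,d@Y*100,-d[2]*100)]+[round(-float(dyaw),1)])
    r=rows[-1]; p=np.array(c[:3])+X*r[0]/100+Y*r[1]/100-np.array([0,0,r[2]/100])
    json.dump(list(p)+[c[3]-r[3]],open('cmd.json','w'))
    print(json.dumps(rows))
def lin(a,b,n): return [tuple(np.array(a)+(np.array(b)-np.array(a))*(i+1)/n) for i in range(n)]
E
python3 - <<'E'
from h import *
c=getcmd(True); print(c)
R=state()["orientation"]; 
T=(.614,.094,.30,173.5)
w=lin(c,T,10); 
w=[(p[0],p[1],min(.30,c[2]+.045*(i+1)),p[3]) for i,p in enumerate(w)]
plan(w[:5],True,1); plan(w[5:],nd=1); print(getcmd())
E
```

```text
[np.float64(0.2584317976795737), np.float64(0.5129657484361674), np.float64(0.2045435091887894), np.float64(153.25405929050913)]
[[-5.1, -2.1, -4.5, -2.0], [-10.1, -4.3, -9.0, -4.0], [-15.2, -6.4, -9.5, -6.1], [-20.2, -8.6, -9.5, -8.1], [-25.3, -10.7, -9.5, -10.1]]
[[-4.6, -3.0, -0.0, -2.0], [-9.2, -6.0, -0.0, -4.1], [-13.8, -9.0, -0.0, -6.1], [-18.4, -12.0, -0.0, -8.1], [-23.0, -15.0, -0.0, -10.1]]
[0.6136027080492994, 0.09395567595356122, 0.2995435091887894, 173.45405929050912]
```

Emit:
play_rows:
  motion:
    - [-5.1,-2.1,-4.5,-2.0]
    - [-10.1,-4.3,-9.0,-4.0]
    - [-15.2,-6.4,-9.5,-6.1]
    - [-20.2,-8.6,-9.5,-8.1]
    - [-25.3,-10.7,-9.5,-10.1]
  claw: 0
  grip_force: 5

```text
clock: 0.78
eef_pos: [0.4376, 0.3024, 0.3008]
orientation: [[-0.958, 0.286, 0.001], [0.286, 0.958, 0.0], [-0.001, 0.001, -1.0]]
wrist_force: [-0.1, 0.4, 0.1]
opening: 0.0473
```

Emit:
play_rows:
  motion:
    - [-4.6,-3.0,0,-2.0]
    - [-9.2,-6.0,0,-4.1]
    - [-13.8,-9.0,0,-6.1]
    - [-18.4,-12.0,0,-8.1]
    - [-23.0,-15.0,0,-10.1]

```text
clock: 1.4
eef_pos: [0.6147, 0.093, 0.3]
orientation: [[-0.994, 0.113, -0.001], [0.113, 0.994, 0.0], [0.001, 0.0, -1.0]]
wrist_force: [-0.2, -0.1, -0.2]
opening: 0.0005
```

Emit:
play_rows:
  motion:
    - [0,0,4,0]
    - [0,0,8,0]
    - [0,0,12,0]
    - [0,0,13,0]
    - [0,0,13.5,0]

```text
clock: 2.02
eef_pos: [0.6142, 0.0945, 0.1656]
orientation: [[-0.993, 0.114, 0.0], [0.114, 0.993, 0.0], [-0.0, 0.0, -1.0]]
wrist_force: [-0.4, 0.1, 0.3]
opening: 0.0008
```

Emit:
play_rows:
  motion:
    - [0,0,1,0]
    - [0,0,2,0]
    - [0,0,3,0]
    - [0,0,4,0]
    - [0,0,4.8,0]

```text
clock: 2.65
eef_pos: [0.6129, 0.0947, 0.1174]
orientation: [[-0.993, 0.114, -0.003], [0.114, 0.993, 0.0], [0.003, 0.0, -1.0]]
wrist_force: [-5.2, 0.5, 8.9]
opening: 0.0009
```

Emit:
play_rows:
  motion:
    - [0,0,0.2,0]
    - [0,0,0.4,0]
    - [0,0,0.5,0]

```text
clock: 3.02
eef_pos: [0.6124, 0.0948, 0.1122]
orientation: [[-0.993, 0.114, -0.004], [0.114, 0.994, 0.0], [0.004, -0.0, -1.0]]
wrist_force: [-5.1, 1.0, 6.3]
opening: 0.0008
```

Emit:
play_rows:
  motion:
    - [0,0,0.1,0]
    - [0,0,0.2,0]
    - [0,0,0.2,0]

```text
clock: 3.4
eef_pos: [0.6124, 0.0948, 0.1122]
orientation: [[-0.994, 0.114, -0.003], [0.114, 0.994, 0.0], [0.003, -0.0, -1.0]]
wrist_force: [-8.7, 1.8, 14.9]
opening: 0.0006
```

```bash
python3 - <<'E'
from h import *
for n,c in(("scene",(230,130,440,340)),("side",(180,150,400,350))): snap(n,n+"1",c,2.8)
E
```

```text
(no output)
```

View pics/side1.png

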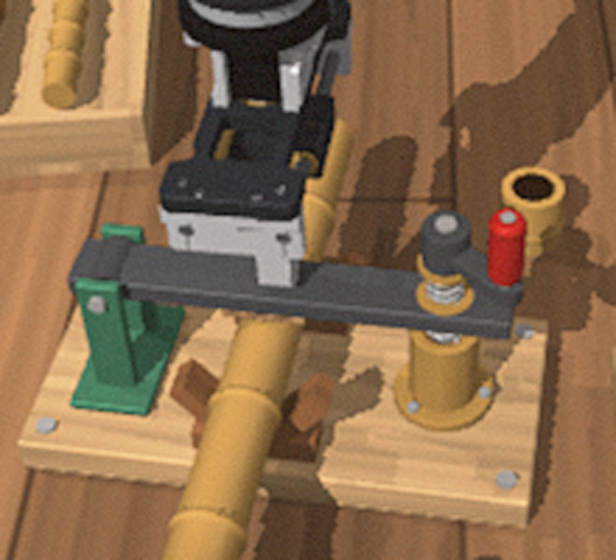

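View pics/scene1.png

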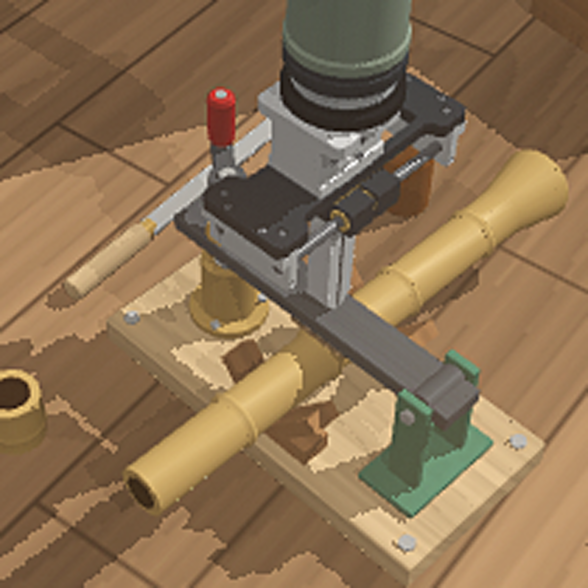

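The bar is seated: z stopped at 0.112 and the force rose to 15 N. The side view shows the hub at crop (445,225) and the handle top at (508,217). Next I'll measure the hub and handle and read the bar tilt.

```bash
cat >> h.py <<'E'
from scipy.optimize import least_squares
BOSS=np.array([.5150,.1055]); HD=np.array([.9936,-.113]); HV=np.array([.113,.9936])
def redpts(im):
    w=cloud(im); px=im["pixels"].astype(int)
    m=(px[...,0]>110)&(px[...,1]<75)&(px[...,2]<80)&(px[...,0]>2.2*px[...,1])&(w[...,2]>.12)&(w[...,2]<.26)&(np.hypot(w[...,0]-.515,w[...,1]-.1055)<.075)
    return w[m]
def handle(im):
    q=redpts(im)
    if len(q)<15: return None
    zt=np.percentile(q[:,2],97)
    s=q[(q[:,2]<zt-.004)&(q[:,2]>zt-.035)]
    if len(s)<8: s=q
    cam=im["xyz"][:2]; m=s[:,:2].mean(0); g=m+(m-cam)/np.linalg.norm(m-cam)*.007
    r=least_squares(lambda p:np.r_[np.hypot(s[:,0]-p[0],s[:,1]-p[1])-.010],g,loss='soft_l1',f_scale=.001)
    p=r.x; d=p-BOSS; ccw=np.arctan2(d@HV,d@HD)
    return dict(n=len(q),xy=np.round(p,4),ztop=round(float(zt),4),zmax=round(float(q[:,2].max()),4),rad=round(float(np.hypot(*d)),4),ccw=round(float(np.degrees(ccw)),1))
E
python3 - <<'E'
from h import *
for n in("scene1","side1"): print(n,handle(load(n)))
im=load("side1")
for k,(a,b) in dict(hub=(446,226),red=(508,217),bar1=(200,272),bar2=(340,290),bar3=(390,298),bar4=(505,330)).items(): print(k,np.round(P(im,180+a/2.8,150+b/2.8),4))
print(state()["wrist_force"])
E
```

```text
scene1 {'n': 125, 'xy': array([0.4851, 0.1374]), 'ztop': 0.2022, 'zmax': 0.203, 'rad': 0.0437, 'ccw': 139.6}
side1 {'n': 283, 'xy': array([0.484 , 0.1382]), 'ztop': 0.2022, 'zmax': 0.2035, 'rad': 0.0451, 'ccw': 139.9}
hub [0.5158 0.1102 0.1678]
red [0.4849 0.1411 0.202 ]
bar1 [0.6594 0.0883 0.1119]
bar2 [0.5763 0.105  0.1126]
bar3 [0.5472 0.1091 0.1122]
bar4 [0.4818 0.1288 0.1052]
[-8.17792258  0.30375432 14.74413985]
```

Bar flat at z=0.112, handle at ccw ≈139.8° (screw ≈3.84), radius 45 mm, top at 0.202. Now I'll move the closed fingers behind the handle.

```bash
cat >> h.py <<'E'
def circ(phi,r=.045,c=None):
    c=BOSS if c is None else c
    a=np.radians(phi); return c+r*(np.cos(a)*HD+np.sin(a)*HV)
E
python3 - <<'E'
from h import *
print(state()["joint_pos"], circ(85))
# cmd now: after pushes
c=getcmd(); c[2]=.2995435-.135-.048-.005-.002; json.dump(c,open('cmd.json','w')); print(c)
E
```

```text
[ 1.39201915e-02  3.87934700e-01  1.51056504e+00  2.77432973e-04
  1.24643750e+00 -1.44314936e+00] [0.52396256 0.14959867]
[0.6136027080492994, 0.09395567595356122, 0.1095435, 173.45405929050912]
```

```bash
python3 - <<'E'
from h import *
c=getcmd(); xy=circ(88)
T=(xy[0],xy[1],.24,83.5)
w=lin(c,T,10)
w=[(p[0],p[1],min(.24,c[2]+.05*(i+1)),p[3]) for i,p in enumerate(w)]
plan(w[:5],nd=1); plan(w[5:],nd=1); print(getcmd())
c=getcmd();plan(lin(c,(xy[0],xy[1],.173,83.5),4)); print(getcmd())
E
```

```text
[[1.0, 0.5, -5.0, 9.0], [2.0, 0.9, -10.0, 18.0], [2.9, 1.4, -13.0, 27.0], [3.9, 1.8, -13.0, 36.0], [4.9, 2.3, -13.0, 45.0]]
[[1.0, -0.4, -0.0, 9.0], [2.0, -0.8, -0.0, 18.0], [3.0, -1.1, -0.0, 27.0], [4.0, -1.5, -0.0, 36.0], [5.0, -1.9, -0.0, 45.0]]
[0.5215707664014388, 0.14973122651902174, 0.23954350000000002, 83.45405929050912]
[[0.01, 0.0, 1.66, -0.0], [0.01, 0.0, 3.33, -0.0], [0.02, 0.0, 4.99, -0.0], [0.03, 0.0, 6.65, -0.0]]
[0.5216049663533612, 0.15002927074944486, 0.17304350000000002, 83.45405929050912]
```

Emit:
play_rows:
  motion:
    - [1.0,0.5,-5.0,9.0]
    - [2.0,0.9,-10.0,18.0]
    - [2.9,1.4,-13.0,27.0]
    - [3.9,1.8,-13.0,36.0]
    - [4.9,2.3,-13.0,45.0]

```text
clock: 4.12
eef_pos: [0.568, 0.123, 0.2403]
orientation: [[-0.618, 0.786, 0.001], [0.786, 0.618, -0.0], [-0.001, 0.001, -1.0]]
wrist_force: [0.2, -0.4, 0.1]
opening: 0.0004
```

Emit:
play_rows:
  motion:
    - [1.0,-0.4,0,9.0]
    - [2.0,-0.8,0,18.0]
    - [3.0,-1.1,0,27.0]
    - [4.0,-1.5,0,36.0]
    - [5.0,-1.9,0,45.0]

```text
clock: 4.75
eef_pos: [0.5216, 0.1503, 0.2394]
orientation: [[0.119, 0.993, -0.001], [0.993, -0.119, -0.0], [-0.0, -0.0, -1.0]]
wrist_force: [0.5, 0.5, 1.4]
opening: 0.0003
```

Emit:
play_rows:
  motion:
    - [0,0,1.66,0]
    - [0,0,3.3,0]
    - [0,0,5,0]
    - [0,0,6.65,0]

```text
clock: 5.25
eef_pos: [0.5216, 0.15, 0.1719]
orientation: [[0.114, 0.994, -0.002], [0.994, -0.114, -0.0], [-0.0, -0.001, -1.0]]
wrist_force: [-0.2, 0.6, -1.0]
opening: 0.0003
```

```bash
python3 - <<'E'
from h import *
for n in ("scene","side","wrist"): print(handle(snap(n,n+"2",None if n=="wrist" else (210,100,430,300),1 if n=="wrist" else 2.8)) if n!="wrist" else (snap(n,"wrist2"),0)[1])
a=cv2.imread("pics/scene2.png");b=cv2.imread("pics/side2.png");w=cv2.imread("pics/wrist2.png")
cv2.imwrite("pics/c2.png",cv2.resize(np.hstack([a,b]),(800,364)))
E
```

```text
{'n': 166, 'xy': array([0.485 , 0.1374]), 'ztop': 0.2018, 'zmax': 0.2027, 'rad': 0.0438, 'ccw': 139.8}
{'n': 276, 'xy': array([0.4839, 0.1383]), 'ztop': 0.2017, 'zmax': 0.2042, 'rad': 0.0452, 'ccw': 140.0}
0
```

View pics/c2.png

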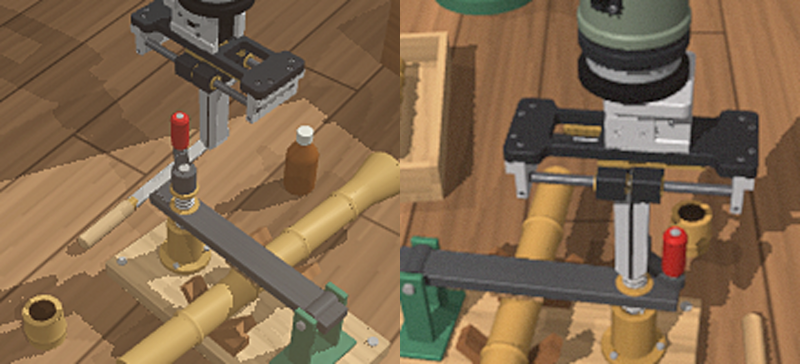

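View pics/wrist2.png

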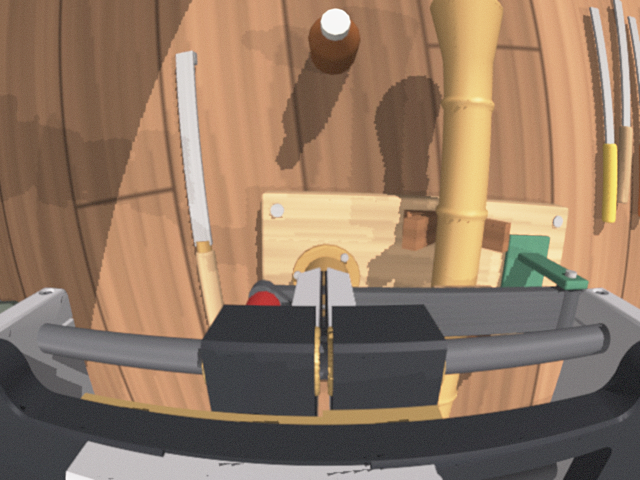

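Both views show the closed fingers behind (on the +y side of) the handle at about ccw 88°, and the handle is undisturbed. Pushing backward.

```bash
cat >> h.py <<'E'
def arc(phis,z=.173,r=.045,nd=2,yaw=83.5,c=None): plan([(*circ(p,r,c),z,yaw) for p in phis],nd=nd)
E
python3 - <<'E'
from h import *
arc([100,112,124,136,148]);arc([160,172,184,196,208])
E
```

```text
[[-0.07, -0.93, 0.0, -0.0], [-0.33, -1.84, 0.0, -0.0], [-0.77, -2.67, 0.0, -0.0], [-1.38, -3.39, 0.0, -0.0], [-2.12, -3.97, 0.0, -0.0]]
[[-0.84, -0.41, 0.0, -0.0], [-1.76, -0.64, 0.0, -0.0], [-2.7, -0.67, 0.0, -0.0], [-3.62, -0.5, 0.0, -0.0], [-4.5, -0.15, 0.0, -0.0]]
```

Emit:
play_rows:
  motion:
    - [-0.07,-0.93,0,0]
    - [-0.33,-1.84,0,0]
    - [-0.77,-2.67,0,0]
    - [-1.38,-3.39,0,0]
    - [-2.12,-3.97,0,0]

```text
clock: 6.02
eef_pos: [0.4796, 0.1335, 0.1744]
orientation: [[0.114, 0.994, 0.001], [0.994, -0.114, 0.0], [0.0, 0.001, -1.0]]
wrist_force: [0.8, 1.0, 2.0]
opening: 0.0006
```

```bash
cat > look.py <<'E'
import sys
from h import *
t=sys.argv[1]
for n in ("scene","side"): print(n,handle(snap(n,n+t)))
s=state(); print(s["clock"],s["eef_pos"].round(4),s["wrist_force"].round(1))
a=[cv2.resize(cv2.imread(f"pics/{n}{t}.png")[100:300,210:430],None,fx=1.8,fy=1.8,interpolation=cv2.INTER_CUBIC) for n in("scene","side")]
cv2.imwrite(f"pics/c{t}.png",np.hstack(a))
E
python3 look.py 3
```

```text
scene {'n': 157, 'xy': array([0.4728, 0.1148]), 'ztop': 0.2023, 'zmax': 0.2036, 'rad': 0.0432, 'ccw': 174.1}
side None
6.125 [0.4792 0.133  0.174 ] [-0.  -0.6  0.6]
```

Emit:
play_rows:
  motion:
    - [-0.84,-0.41,0,0]
    - [-1.76,-0.64,0,0]
    - [-2.7,-0.67,0,0]
    - [-3.62,-0.5,0,0]
    - [-4.5,-0.15,0,0]

```text
clock: 6.75
eef_pos: [0.4732, 0.0885, 0.1737]
orientation: [[0.114, 0.993, -0.001], [0.993, -0.114, 0.0], [0.0, -0.001, -1.0]]
wrist_force: [-0.8, 1.8, 1.2]
opening: 0.0004
```

```bash
python3 look.py 4; python3 -c "
from h import *
arc([218,222,226,230,234])"
```

```text
scene {'n': 177, 'xy': array([0.4884, 0.0693]), 'ztop': 0.204, 'zmax': 0.2051, 'rad': 0.0449, 'ccw': -119.8}
side {'n': 194, 'xy': array([0.4885, 0.0693]), 'ztop': 0.2034, 'zmax': 0.205, 'rad': 0.0449, 'ccw': -119.7}
6.85 [0.4734 0.0877 0.1736] [ 0.6 -0.1 -0.3]
[[-0.65, 0.43, 0.0, -0.0], [-0.89, 0.63, 0.0, -0.0], [-1.12, 0.85, 0.0, -0.0], [-1.33, 1.08, 0.0, -0.0], [-1.52, 1.33, 0.0, -0.0]]
```

View pics/c4.png

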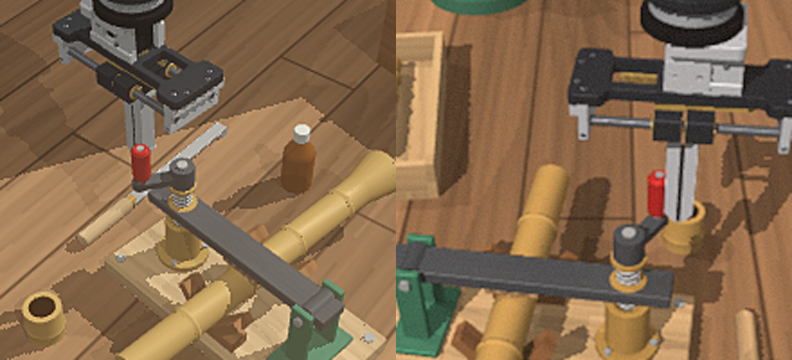

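Handle at ccw 240°, and the height is rising as the thread predicts (0.2037). The fingers are still behind it.

Emit:
play_rows:
  motion:
    - [-0.65,0.43,0,0]
    - [-0.89,0.63,0,0]
    - [-1.12,0.85,0,0]
    - [-1.33,1.08,0,0]
    - [-1.52,1.33,0,0]

```text
clock: 7.48
eef_pos: [0.485, 0.0724, 0.174]
orientation: [[0.114, 0.993, -0.0], [0.993, -0.114, -0.0], [-0.0, -0.0, -1.0]]
wrist_force: [-1.0, 0.3, 1.0]
opening: 0.0003
```

```bash
python3 look.py 5; python3 -c "
from h import *
arc([236,238,240,242,244]);arc([246,248,250,252,254])
arc([256,258,260,262,264]);arc([266,268,270,272,274])"
```

```text
scene {'n': 178, 'xy': array([0.5054, 0.0609]), 'ztop': 0.2038, 'zmax': 0.2047, 'rad': 0.0456, 'ccw': -95.6}
side {'n': 231, 'xy': array([0.5048, 0.0617]), 'ztop': 0.2036, 'zmax': 0.2055, 'rad': 0.0449, 'ccw': -96.6}
7.575 [0.4853 0.0722 0.174 ] [-1.1 -0.2  0.2]
[[-0.09, 0.13, 0.0, -0.0], [-0.18, 0.26, 0.0, -0.0], [-0.26, 0.4, 0.0, -0.0], [-0.33, 0.53, 0.0, -0.0], [-0.41, 0.67, 0.0, -0.0]]
[[-0.06, 0.15, 0.0, -0.0], [-0.12, 0.29, 0.0, -0.0], [-0.18, 0.44, 0.0, -0.0], [-0.23, 0.59, 0.0, -0.0], [-0.28, 0.74, 0.0, -0.0]]
[[-0.04, 0.15, 0.0, -0.0], [-0.07, 0.3, 0.0, -0.0], [-0.1, 0.45, 0.0, -0.0], [-0.13, 0.61, 0.0, -0.0], [-0.15, 0.77, 0.0, -0.0]]
[[-0.01, 0.15, 0.0, -0.0], [-0.02, 0.31, 0.0, -0.0], [-0.02, 0.47, 0.0, -0.0], [-0.02, 0.62, 0.0, -0.0], [-0.01, 0.78, 0.0, -0.0]]
```

Emit:
play_rows:
  motion:
    - [-0.09,0.13,0,0]
    - [-0.18,0.26,0,0]
    - [-0.26,0.4,0,0]
    - [-0.33,0.53,0,0]
    - [-0.41,0.67,0,0]

```text
clock: 8.2
eef_pos: [0.4912, 0.0677, 0.1739]
orientation: [[0.114, 0.993, 0.0], [0.993, -0.114, -0.0], [-0.0, 0.0, -1.0]]
wrist_force: [-0.9, 0.8, 1.1]
opening: 0.0008
```

```bash
python3 look.py 6
```

```text
scene {'n': 176, 'xy': array([0.5122, 0.0598]), 'ztop': 0.204, 'zmax': 0.2047, 'rad': 0.0458, 'ccw': -87.1}
side {'n': 236, 'xy': array([0.5112, 0.0609]), 'ztop': 0.2039, 'zmax': 0.2056, 'rad': 0.0447, 'ccw': -88.4}
8.3 [0.4914 0.0676 0.1739] [-0.8 -0.2  0.6]
```

Emit:
play_rows:
  motion:
    - [-0.06,0.15,0,0]
    - [-0.12,0.29,0,0]
    - [-0.18,0.44,0,0]
    - [-0.23,0.59,0,0]
    - [-0.28,0.74,0,0]

```text
clock: 8.93
eef_pos: [0.4983, 0.064, 0.1738]
orientation: [[0.114, 0.993, 0.0], [0.993, -0.114, -0.0], [-0.0, 0.0, -1.0]]
wrist_force: [-1.0, 1.2, 0.5]
opening: 0.0003
```

```bash
python3 look.py 7
```

```text
scene {'n': 176, 'xy': array([0.5197, 0.0599]), 'ztop': 0.2027, 'zmax': 0.2055, 'rad': 0.0459, 'ccw': -77.6}
side {'n': 230, 'xy': array([0.5192, 0.0609]), 'ztop': 0.2032, 'zmax': 0.2045, 'rad': 0.0448, 'ccw': -78.1}
9.025 [0.4985 0.0639 0.1739] [-0.4  0.5 -0.8]
```

Emit:
play_rows:
  motion:
    - [-0.04,0.15,0,0]
    - [-0.07,0.3,0,0]
    - [-0.1,0.45,0,0]
    - [-0.13,0.61,0,0]
    - [-0.15,0.77,0,0]

```text
clock: 9.65
eef_pos: [0.5055, 0.0617, 0.1739]
orientation: [[0.114, 0.993, -0.0], [0.993, -0.114, 0.0], [0.0, -0.0, -1.0]]
wrist_force: [-2.0, 0.9, 1.1]
opening: 0.0008
```

```bash
python3 look.py 8
```

```text
scene {'n': 180, 'xy': array([0.527 , 0.0611]), 'ztop': 0.1985, 'zmax': 0.1999, 'rad': 0.046, 'ccw': -68.4}
side {'n': 235, 'xy': array([0.5265, 0.0621]), 'ztop': 0.1985, 'zmax': 0.1995, 'rad': 0.0449, 'ccw': -68.7}
9.75 [0.5058 0.0617 0.1739] [-0.8  1.2  0.1]
```

Emit:
play_rows:
  motion:
    - [-0.01,0.15,0,0]
    - [-0.02,0.31,0,0]
    - [-0.02,0.47,0,0]
    - [-0.02,0.62,0,0]
    - [-0.01,0.78,0,0]

```text
clock: 10.38
eef_pos: [0.5134, 0.0608, 0.174]
orientation: [[0.114, 0.993, -0.0], [0.993, -0.114, 0.0], [0.0, -0.0, -1.0]]
wrist_force: [-1.4, 0.3, 0.1]
opening: 0.0007
```

```bash
python3 look.py 9;  python3 -c "
from h import *
for k in range(274,330,10): arc([k+2,k+4,k+6,k+8,k+10])"
```

```text
scene {'n': 176, 'xy': array([0.5356, 0.064 ]), 'ztop': 0.1986, 'zmax': 0.2004, 'rad': 0.0464, 'ccw': -57.1}
side {'n': 233, 'xy': array([0.5344, 0.0652]), 'ztop': 0.1989, 'zmax': 0.201, 'rad': 0.0447, 'ccw': -57.8}
10.475 [0.5136 0.0607 0.174 ] [-1.3 -0.5  0.9]
[[0.02, 0.16, 0.0, -0.0], [0.04, 0.31, 0.0, -0.0], [0.06, 0.47, 0.0, -0.0], [0.09, 0.62, 0.0, -0.0], [0.13, 0.77, 0.0, -0.0]]
[[0.04, 0.16, 0.0, -0.0], [0.08, 0.31, 0.0, -0.0], [0.13, 0.45, 0.0, -0.0], [0.19, 0.6, 0.0, -0.0], [0.25, 0.75, 0.0, -0.0]]
[[0.07, 0.14, 0.0, -0.0], [0.14, 0.28, 0.0, -0.0], [0.22, 0.42, 0.0, -0.0], [0.3, 0.55, 0.0, -0.0], [0.38, 0.68, 0.0, -0.0]]
[[0.09, 0.13, 0.0, -0.0], [0.19, 0.26, 0.0, -0.0], [0.29, 0.38, 0.0, -0.0], [0.39, 0.5, 0.0, -0.0], [0.5, 0.61, 0.0, -0.0]]
[[0.11, 0.11, 0.0, -0.0], [0.22, 0.22, 0.0, -0.0], [0.34, 0.32, 0.0, -0.0], [0.46, 0.42, 0.0, -0.0], [0.59, 0.51, 0.0, -0.0]]
[[0.13, 0.09, 0.0, -0.0], [0.26, 0.18, 0.0, -0.0], [0.39, 0.26, 0.0, -0.0], [0.53, 0.34, 0.0, -0.0], [0.67, 0.41, 0.0, -0.0]]
```

View pics/c9.png

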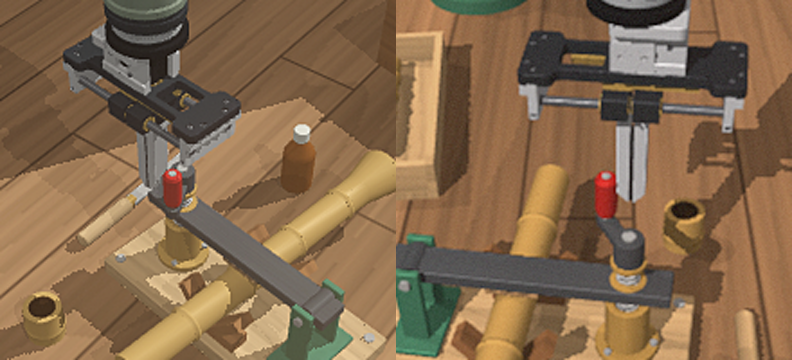

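The handle dropped about 6 mm between ccw 282° (top 0.204–0.205) and 291° (0.1985), and stayed down at 302°. The crop shows the crank past the hub's -y side. I'll check this against the hub height before gripping.

```bash
python3 - <<'E'
from h import *
for t in "456789":
    o=[]
    for n in("scene","side"):
        w=cloud(load(n+t)).reshape(-1,3); m=(np.hypot(w[:,0]-.515,w[:,1]-.1055)<.011)&(w[:,2]>.14)&(w[:,2]<.185); o+= [m.sum(), np.median(w[m,2]).round(4)]
    print(t,o)
xy=circ(274); json.dump([*xy,.173,83.454],open('cmd.json','w'))
G=circ(302.5); print(G)
plan([(*xy,.20,83.454),(*xy,.23,83.454),(*((xy+G)/2),.23,83.454),(*G,.23,83.454),(*G,.23,83.454)])
c=getcmd(); plan(lin(c,(*G,.163,83.454),5)); 
print(getcmd(), state()["joint_pos"])
E
```

```text
4 [np.int64(66), np.float64(0.1686), np.int64(103), np.float64(0.1686)]
5 [np.int64(70), np.float64(0.1681), np.int64(109), np.float64(0.1687)]
6 [np.int64(71), np.float64(0.1682), np.int64(112), np.float64(0.169)]
7 [np.int64(61), np.float64(0.169), np.int64(110), np.float64(0.1684)]
8 [np.int64(61), np.float64(0.1633), np.int64(106), np.float64(0.1637)]
9 [np.int64(42), np.float64(0.1638), np.int64(105), np.float64(0.1639)]
[0.53473509 0.06505811]
[[0.0, 0.0, -2.7, -0.0], [0.0, 0.0, -5.7, -0.0], [0.35, 1.05, -5.7, -0.0], [0.7, 2.1, -5.7, -0.0], [0.7, 2.1, -5.7, -0.0]]
[[-0.0, 0.0, 1.34, -0.0], [-0.0, 0.0, 2.68, -0.0], [-0.0, 0.0, 4.02, -0.0], [-0.0, 0.0, 5.36, -0.0], [-0.0, 0.0, 6.7, -0.0]]
[0.5347074379854065, 0.06510255084255183, 0.16299999999999998, 83.454] [-4.97941157e-02  1.12477956e-01  1.71749642e+00 -4.30574129e-05
  1.31128790e+00  6.44760524e-02]
```

The hub also dropped, 0.1687 → 0.1635. The drop angle is ccw ≈286°±5. Now I'll lift, then open and straddle the handle.

Emit:
play_rows:
  motion:
    - [0,0,-2.7,0]
    - [0,0,-5.7,0]
    - [0,0,-5.7,0]

```text
clock: 10.85
eef_pos: [0.516, 0.0605, 0.2339]
orientation: [[0.114, 0.993, 0.008], [0.993, -0.114, -0.001], [0.0, 0.008, -1.0]]
wrist_force: [0.4, -0.4, -0.6]
opening: 0.0002
```

Emit:
play_rows:
  motion:
    - [0.35,1.05,0,0]
    - [0.7,2.1,0,0]
    - [0.7,2.1,0,0]
    - [0.7,2.1,0,0]
    - [0.7,2.1,0,0]
  claw: 4

```text
clock: 11.48
eef_pos: [0.5347, 0.0653, 0.2306]
orientation: [[0.114, 0.993, -0.001], [0.993, -0.114, -0.0], [-0.0, -0.001, -1.0]]
wrist_force: [0.8, 0.3, 0.3]
opening: 0.0398
```

```bash
python3 look.py A
```

```text
scene {'n': 171, 'xy': array([0.5357, 0.0643]), 'ztop': 0.1982, 'zmax': 0.2002, 'rad': 0.0461, 'ccw': -56.8}
side {'n': 241, 'xy': array([0.5345, 0.0652]), 'ztop': 0.1989, 'zmax': 0.2009, 'rad': 0.0447, 'ccw': -57.7}
11.575 [0.5349 0.0653 0.231 ] [-0.6 -0.3  0.3]
```

View pics/cA.png

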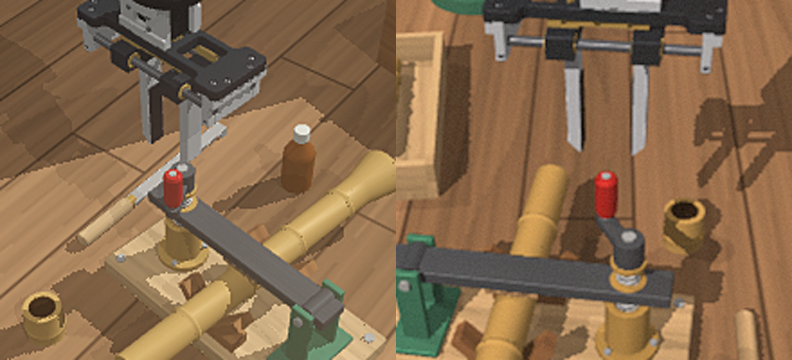

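The side view shows the open fingers centred over the handle at (606,190). Descend and grip at 8 N.

Emit:
play_rows:
  motion:
    - [0,0,1.7,0]
    - [0,0,3.4,0]
    - [0,0,5.1,0]
    - [0,0,6.7,0]
    - [0,0,6.7,0]

```text
clock: 12.2
eef_pos: [0.5334, 0.0653, 0.1617]
orientation: [[0.114, 0.993, -0.004], [0.993, -0.114, 0.0], [-0.0, -0.004, -1.0]]
wrist_force: [0.0, 0.0, 0.3]
opening: 0.0401
```

Emit:
play_rows:
  motion:
    - [0,0,0,0]
    - [0,0,0,0]
    - [0,0,0,0]
    - [0,0,0,0]
  claw: 1.5
  grip_force: 8

```text
clock: 12.7
eef_pos: [0.5358, 0.0652, 0.1648]
orientation: [[0.114, 0.993, 0.002], [0.993, -0.114, -0.0], [0.0, 0.002, -1.0]]
wrist_force: [0.7, -0.6, 1.7]
opening: 0.0196
```

```bash
python3 look.py B; python3 - <<'E'
from h import *
json.dump([0.5347,0.0651,.163,83.454],open('cmd.json','w'))
def seg(a0,a1,n=5):
    ph=[a0+(a1-a0)*(i+1)/n for i in range(n)]
    plan([(*circ(p),.163-.006*(302.5-p)/360-.001,83.454) for p in ph])
seg(302.5,287); a=287
while a>-74: b=max(a-50,-74); seg(a,b); a=b
E
```

```text
scene {'n': 85, 'xy': array([0.536, 0.064]), 'ztop': 0.1986, 'zmax': 0.1997, 'rad': 0.0465, 'ccw': -56.6}
side {'n': 241, 'xy': array([0.5343, 0.065 ]), 'ztop': 0.1993, 'zmax': 0.2005, 'rad': 0.0448, 'ccw': -58.0}
12.8 [0.5358 0.0652 0.1647] [1.5 0.1 2.1]
[[-0.13, -0.2, 0.11, -0.0], [-0.24, -0.42, 0.11, -0.0], [-0.35, -0.64, 0.12, -0.0], [-0.44, -0.87, 0.12, -0.0], [-0.51, -1.1, 0.13, -0.0]]
[[-0.17, -0.76, 0.01, -0.0], [-0.2, -1.55, 0.03, -0.0], [-0.09, -2.33, 0.05, -0.0], [0.16, -3.07, 0.06, -0.0], [0.52, -3.76, 0.08, -0.0]]
[[0.48, -0.62, 0.02, -0.0], [1.07, -1.15, 0.03, -0.0], [1.73, -1.57, 0.05, -0.0], [2.46, -1.86, 0.07, -0.0], [3.23, -2.02, 0.08, -0.0]]
[[0.78, -0.03, 0.02, -0.0], [1.56, 0.08, 0.04, -0.0], [2.3, 0.32, 0.05, -0.0], [3.0, 0.69, 0.07, -0.0], [3.61, 1.17, 0.09, -0.0]]
[[0.53, 0.58, 0.01, -0.0], [0.95, 1.25, 0.03, -0.0], [1.24, 1.97, 0.05, -0.0], [1.41, 2.74, 0.06, -0.0], [1.43, 3.52, 0.08, -0.0]]
[[-0.11, 0.78, 0.02, -0.0], [-0.35, 1.53, 0.03, -0.0], [-0.71, 2.22, 0.05, -0.0], [-1.2, 2.84, 0.07, -0.0], [-1.78, 3.36, 0.08, -0.0]]
[[-0.66, 0.42, 0.02, -0.0], [-1.39, 0.71, 0.04, -0.0], [-2.16, 0.88, 0.05, -0.0], [-2.94, 0.91, 0.07, -0.0], [-3.72, 0.8, 0.09, -0.0]]
[[-0.75, -0.24, 0.01, -0.0], [-1.44, -0.61, 0.03, -0.0], [-2.06, -1.09, 0.05, -0.0], [-2.58, -1.68, 0.06, -0.0], [-3.0, -2.34, 0.08, -0.0]]
[[-0.07, -0.16, 0.0, -0.0], [-0.14, -0.31, 0.01, -0.0], [-0.21, -0.47, 0.01, -0.0], [-0.26, -0.64, 0.01, -0.0], [-0.32, -0.8, 0.02, -0.0]]
```

View pics/cB.png

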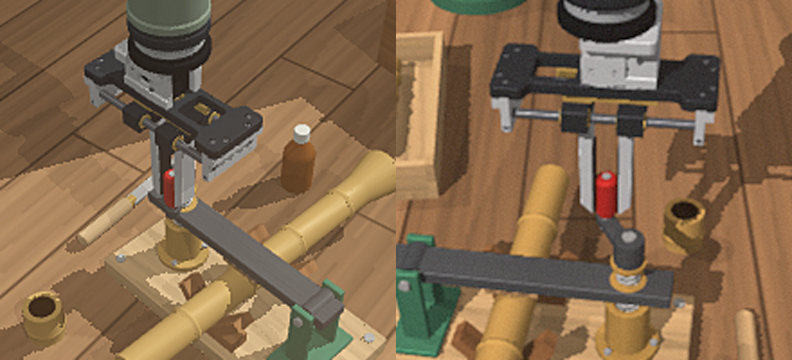

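Gripped (opening 19.6 mm, low forces). I'll turn forward and watch the forces.

Emit:
play_rows:
  motion:
    - [-0.13,-0.2,0.11,0]
    - [-0.24,-0.42,0.11,0]
    - [-0.35,-0.64,0.12,0]
    - [-0.44,-0.87,0.12,0]
    - [-0.51,-1.1,0.13,0]

```text
clock: 13.42
eef_pos: [0.5249, 0.0612, 0.1641]
orientation: [[0.114, 0.993, 0.004], [0.993, -0.114, -0.0], [0.0, 0.004, -1.0]]
wrist_force: [0.6, 0.1, 5.6]
opening: 0.0197
```

Emit:
play_rows:
  motion:
    - [-0.17,-0.76,0.01,0]
    - [-0.2,-1.55,0.03,0]
    - [-0.09,-2.33,0.05,0]
    - [0.16,-3.07,0.06,0]
    - [0.52,-3.76,0.08,0]

```text
clock: 14.05
eef_pos: [0.4874, 0.0707, 0.163]
orientation: [[0.114, 0.993, 0.003], [0.993, -0.114, -0.0], [-0.0, 0.003, -1.0]]
wrist_force: [2.2, -0.4, 4.8]
opening: 0.0198
```

```bash
cat >> look.py <<'E'
for n in("scene","side"):
    w=cloud(load(n+t)).reshape(-1,3); m=(np.hypot(w[:,0]-.515,w[:,1]-.1055)<.011)&(w[:,2]>.14)&(w[:,2]<.18); print("hub",m.sum(),np.median(w[m,2]).round(4) if m.any() else 0)
E
python3 look.py C
```

```text
scene {'n': 61, 'xy': array([0.4878, 0.0701]), 'ztop': 0.1979, 'zmax': 0.1988, 'rad': 0.0446, 'ccw': -121.1}
side {'n': 240, 'xy': array([0.4855, 0.0716]), 'ztop': 0.1978, 'zmax': 0.1986, 'rad': 0.045, 'ccw': -124.5}
14.15 [0.4868 0.0712 0.163 ] [1.  0.4 6.8]
hub 71 0.1621
hub 106 0.1625
```

View pics/cC.png

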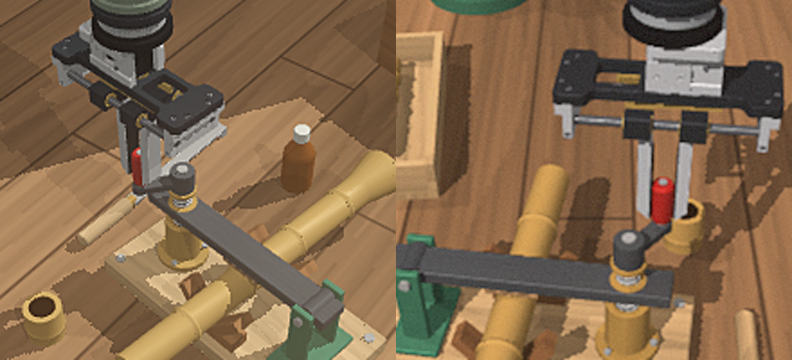

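The crank follows at ccw 237°, and the hub is at 0.1623, as expected for an engaged thread. Continuing.

Emit:
play_rows:
  motion:
    - [0.48,-0.62,0.02,0]
    - [1.07,-1.15,0.03,0]
    - [1.73,-1.57,0.05,0]
    - [2.46,-1.86,0.07,0]
    - [3.23,-2.02,0.08,0]

```text
clock: 14.78
eef_pos: [0.4708, 0.105, 0.1622]
orientation: [[0.114, 0.993, 0.002], [0.993, -0.114, -0.001], [-0.001, 0.002, -1.0]]
wrist_force: [0.6, -0.7, 5.9]
opening: 0.0196
```

Emit:
play_rows:
  motion:
    - [0.78,-0.03,0.02,0]
    - [1.56,0.08,0.04,0]
    - [2.3,0.32,0.05,0]
    - [3.0,0.69,0.07,0]
    - [3.61,1.17,0.09,0]

```text
clock: 15.4
eef_pos: [0.486, 0.14, 0.1612]
orientation: [[0.114, 0.994, 0.0], [0.994, -0.114, -0.0], [-0.0, 0.0, -1.0]]
wrist_force: [-1.5, -0.4, 6.8]
opening: 0.0201
```

```bash
python3 look.py D
```

```text
scene {'n': 60, 'xy': array([0.486 , 0.1381]), 'ztop': 0.1957, 'zmax': 0.1973, 'rad': 0.0436, 'ccw': 138.1}
side {'n': 261, 'xy': array([0.4856, 0.1396]), 'ztop': 0.1958, 'zmax': 0.1985, 'rad': 0.045, 'ccw': 137.2}
15.5 [0.4866 0.1404 0.1612] [-0.8  0.7  6.1]
hub 66 0.1607
hub 101 0.161
```

Emit:
play_rows:
  motion:
    - [0.53,0.58,0.01,0]
    - [0.95,1.25,0.03,0]
    - [1.24,1.97,0.05,0]
    - [1.41,2.74,0.06,0]
    - [1.43,3.52,0.08,0]

```text
clock: 16.12
eef_pos: [0.5226, 0.151, 0.1603]
orientation: [[0.114, 0.994, -0.0], [0.994, -0.114, 0.002], [0.002, -0.0, -1.0]]
wrist_force: [-0.5, 1.6, 6.3]
opening: 0.02
```

Emit:
play_rows:
  motion:
    - [-0.11,0.78,0.02,0]
    - [-0.35,1.53,0.03,0]
    - [-0.71,2.22,0.05,0]
    - [-1.2,2.84,0.07,0]
    - [-1.78,3.36,0.08,0]

```text
clock: 16.75
eef_pos: [0.555, 0.1297, 0.1598]
orientation: [[0.114, 0.994, 0.002], [0.994, -0.114, 0.003], [0.003, 0.002, -1.0]]
wrist_force: [1.6, 2.2, 6.0]
opening: 0.0202
```

```bash
python3 look.py E
```

```text
scene {'n': 79, 'xy': array([0.5544, 0.1286]), 'ztop': 0.1938, 'zmax': 0.1949, 'rad': 0.0457, 'ccw': 36.9}
side {'n': 260, 'xy': array([0.5542, 0.1282]), 'ztop': 0.1941, 'zmax': 0.1953, 'rad': 0.0453, 'ccw': 36.5}
16.85 [0.5555 0.1288 0.1598] [2.9 0.1 5.6]
hub 70 0.1589
hub 104 0.1594
```

View pics/cE.png

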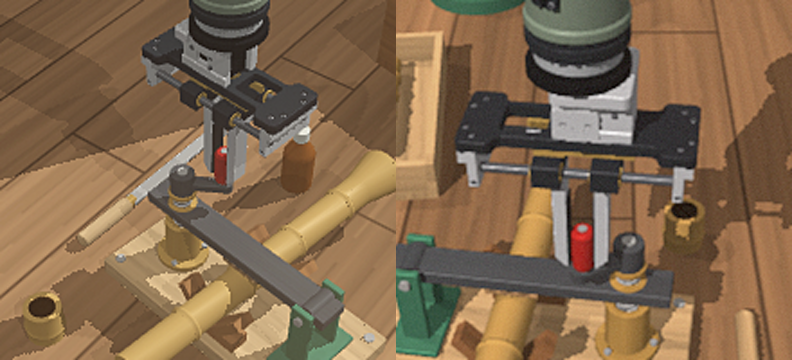

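The handle is at ccw 36.7°, still gripped, and the hub is at 0.159. Remaining: 37° → -74°.

Emit:
play_rows:
  motion:
    - [-0.66,0.42,0.02,0]
    - [-1.39,0.71,0.04,0]
    - [-2.16,0.88,0.05,0]
    - [-2.94,0.91,0.07,0]
    - [-3.72,0.8,0.09,0]

```text
clock: 17.48
eef_pos: [0.559, 0.0906, 0.1589]
orientation: [[0.114, 0.993, 0.003], [0.993, -0.114, 0.001], [0.001, 0.003, -1.0]]
wrist_force: [1.7, 0.3, 5.3]
opening: 0.0197
```

Emit:
play_rows:
  motion:
    - [-0.75,-0.24,0.01,0]
    - [-1.44,-0.61,0.03,0]
    - [-2.06,-1.09,0.05,0]
    - [-2.58,-1.68,0.06,0]
    - [-3.0,-2.34,0.08,0]

```text
clock: 18.1
eef_pos: [0.5316, 0.0631, 0.1578]
orientation: [[0.114, 0.993, 0.002], [0.993, -0.114, -0.0], [-0.0, 0.002, -1.0]]
wrist_force: [1.2, -0.3, 5.4]
opening: 0.0201
```

Emit:
play_rows:
  motion:
    - [-0.07,-0.16,0,0]
    - [-0.14,-0.31,0,0]
    - [-0.21,-0.47,0,0]
    - [-0.26,-0.64,0,0]
    - [-0.32,-0.8,0,0]

```text
clock: 18.73
eef_pos: [0.5229, 0.0609, 0.1575]
orientation: [[0.114, 0.993, 0.001], [0.993, -0.114, -0.0], [-0.0, 0.001, -1.0]]
wrist_force: [1.2, -0.3, 5.4]
opening: 0.0196
```

```bash
python3 look.py F; python3 -c "
from h import *
print(circ(-74))"
```

```text
scene {'n': 74, 'xy': array([0.5236, 0.0602]), 'ztop': 0.1923, 'zmax': 0.1931, 'rad': 0.0461, 'ccw': -72.8}
side {'n': 240, 'xy': array([0.521, 0.061]), 'ztop': 0.1922, 'zmax': 0.1931, 'rad': 0.0449, 'ccw': -75.8}
18.825 [0.5227 0.0609 0.1575] [ 0.  -1.9  5.9]
hub 22 0.1574
hub 105 0.1574
[0.52243628 0.06111845]
```

View pics/cF.png

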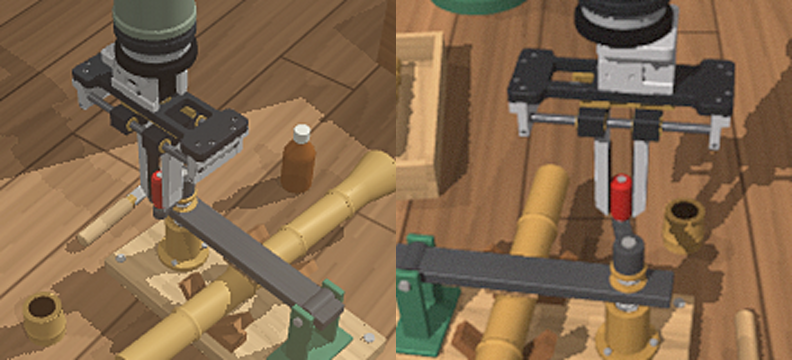

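The handle is at ccw -74° (286°), and the hub is at 0.1574, which is 6.0 mm below its height at the drop. Quick final check of the bar and bystanders, then hand in.

```bash
python3 - <<'E'
from h import *
F=load("sideF"); z=load("side0")
for k,(u,v) in dict(bar1=(251,247),bar2=(290,251)).items(): print(k,P(F,u,v).round(4))
for k,(u,v) in dict(bottle=(319,374),file=(412,380),bamboo=(260,310),filehandle=(405,285),bamboo2=(240,385)).items(): print(k,P(z,u,v).round(4),P(F,u,v).round(4), z["pixels"][v,u],F["pixels"][v,u])
a=load("scene0");b=load("sceneF"); print("ring",P(a,233,267).round(3),P(b,233,267).round(3))
s=state(); print(s["clock"],s["wrist_force"],s["opening"])
hand_in()
E
```

```text
bar1 [0.6593 0.089  0.1126]
bar2 [0.5945 0.0983 0.1127]
bottle [0.5443 0.314  0.0948] [0.5443 0.3142 0.0952] [228 225 215] [235 230 221]
file [0.4063 0.272  0.013 ] [0.4065 0.2729 0.0143] [162 158 155] [177 173 168]
bamboo [0.6347 0.2039 0.0924] [0.6347 0.2038 0.0922] [203 153  82] [213 161  86]
filehandle [0.3977 0.0894 0.0208] [0.3975 0.0884 0.0196] [203 162 110] [218 172 120]
bamboo2 [0.6485 0.3298 0.0925] [0.6487 0.3293 0.0916] [169 129  70] [177 135  74]
ring [ 0.447 -0.063  0.045] [ 0.447 -0.063  0.045]
18.825 [ 0.01256128 -1.8804377   5.88883301] 0.019463614595993908
the job is handed in; nothing more can be done
```

The job is handed in at 18.8 s with every step done. The bar is down on the bamboo, the screw has one full turn in the boss, and the red handle is still gripped.

- **Bar down:** I pushed the bar at bar_mid with closed fingers until it stopped at 0.112 m and the force rose to 15 N. It still measured flat at 0.1126 m at the end.
- **Finding the drop:** I pushed the crank backward with closed fingers. The screw dropped with the handle between 282° and 291°, measured anticlockwise from the hinge direction, and I took 286°. The hub fell from about 0.1687 to 0.1635 m, and the handle top fell about 5 to 6 mm.
- **One turn forward:** I had overshot the drop to about 302°, so I gripped the handle at 8 N and turned forward 376°, back to 286° and one turn past the drop. The hub ended at 0.1574 m, 6.0 mm lower, which is one thread pitch.
- **Accuracy:** The turn from the drop is known to about ±5°, because I only looked every 10° or so. The two cameras differed by about 3° on the final handle angle (-72.8° and -75.8°).
- **Last checks:** The opening was 19.5 mm with a downward push of about 6 N. The bottle, offcut ring, file and bamboo all measured within about 1.5 mm of where they started.

No check failed.

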